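# Tilt the cover panel into the service box

## Task

Fit the blue cover panel into the dark steel frame on top of the grey service box. It is longer than the opening: hold it by its grip, tilt it, push its low end under the lip with the orange sprung bar, lower the other end past the opposite lip, and set it down flat on both ledges, under both lips, before letting go. Feel your way without forcing anything, and leave the flange, the loupe and the bushing where they stand.

Things in the scene. Friction and masses are not known exactly. Their poses are not given: they have to be found in the camera images.
- panel: Loose blue cover panel, 160 (its x) x 90 (its y) x 6 mm (z up), 0.14 to 0.24 kg, lying flat on the desk at the start. Origin: centre of its underside. A black grip fin stands upright on its middle: 12 mm thick along x, 50 mm long along y, from 6 to 42 mm above the underside. The panel may be fitted either end first.
- service_box: Fixed grey box, 226 x 124 x 30 mm, carrying a dark steel frame with rubber ledges. Origin on the desk below mid-opening (nominal); x along the box toward the orange sprung bar (roughly away from the robot), z up. Box spans x -104 to 122 mm. Over 45 N between panel and box or frame counts as forcing.
- frame_nominal (a point): Nominal middle of the frame, 30 mm above the desk, axes as the box. THE FRAME IS CLAMPED (rigidly) ANYWHERE FROM -14 TO +14 mm ALONG x OF NOMINAL; this offset is not measured: find it by touch or sight. It shifts both ends and the bar alike. Opening between lips 146 mm long; side rails' inner faces at y +-48, tops 54 mm above desk.
- plain_end (a point): Nominal (see frame_nominal) point on the plain end's ledge, 34 mm above the desk, right below the lip's inner edge. Box axes. Ledge from x -15 to +6 mm of here; lip above it 48 to 54 mm above the desk, from x 0 to -15; end stop face at x -7. Seated, the panel's end rests against this stop, its underside 34 mm above the desk.
- sprung_end (a point): Nominal (see frame_nominal) point on the sprung end's ledge, 34 mm above the desk, right below that lip's inner edge. Box axes. Ledge from x -6 to +33 mm of here; lip 48 to 54 mm above the desk, from x 0 to +33. The panel's other end clears the plain lip once the low end is 14 mm or more past here, offset added.
- bar_nominal (a point): Nominal (see frame_nominal) middle of the free orange bar's face, 41 mm above the desk; bar 12 mm high, 94 mm wide. Pushed along +x it needs 2 N at first, 0.5 N more per mm; hard stop after 12.5 mm. Pushed in 9 to 12 mm lets the panel's other end down; then the bar pushes the panel back to the end stop and stays 2 mm in, its friction able to hold up a panel not set down first.
- flange_part: Grey flanged turned part, 58 x 58 x 30 mm, standing on the desk between panel and box; origin: centre of its underside. Leave alone.
- loupe: Black loupe, 35 mm across, 40 mm high, standing on the desk between panel and box; origin: centre of its underside. Leave alone.
- bushing_a: Yellowish bushing, 34 mm across, 26 mm high, standing on the desk between panel and box; origin: centre of its underside. Leave alone.
There are look-alikes about, which are no part of the job. Of the things that look like the panel, the larger one is meant.

How it is judged:
By the outcome, as a careful person would: the job done as asked, in the order asked, and still so for the second after the job is handed in, with the robot touching nothing.
It also fails if it takes over 48 s, if anything falls off the work surface, if the arm or the gripper's body presses on something with over 40 N, if the wrist force passes 120 N, or if a joint passes its speed limit or range.

## Robot

A 6-joint arm with a two-finger parallel gripper is mounted at the origin on a cart in front of the work surface, level with it; the furniture and walls round the work are solid. World frame = base frame: x ahead of the robot, y to its left, z up, the work surface at z = 0. Lengths are in m, angles in rad, forces in N, time in s.
With the tool pointing down it reaches from about 0.35 to 0.875 m from the base axis. Payload 4.2 kg.
Tool frame: the origin (TCP) lies at the very end of the fingers, on their centre line; the grasp point (between the pads) lies 19 mm behind it (ctrl.tcp_to_grasp is the distance from the TCP to the grasp point, in m); z points along the fingers, y is the direction in which the jaws open and shut (so a half turn about z gives the same grasp; the last joint's range is limited). The gripper opens to 85 mm and grips with 20 to 120 N. Pads are 22 mm wide; open, the fingers measure 114 mm over their backs; the gripper's body (76 mm by 85 mm) begins 54 mm behind the grasp point. The pads swing forward as they close: fully open they stand 13 mm farther back than shut.
Start: joints at [1.472, 0.385, 0.008, 0, -1.194, -0.259], TCP at [0.219, 0.585, 0.231] pointing down, gripper open.
Joint ranges: [-3.14, 3.14], [-1.21, 2.06], [-1.07, 1.41], [-3.16, 2.05], [-2.99, -0.16], [-3.1, 3.1]. Speed limits (rad/s): [2.79, 2.79, 3.14, 3.14, 3.14, 3.14].

## Interface

Orientations are given as [roll, pitch, yaw] about the fixed x, y, z axes, in that order (R = Rz(yaw) Ry(pitch) Rx(roll)).
In Python, from rig import status, imaging, ctrl gives the robot as it stands. The module is installed in compiled form; this text tells all that it offers.
- The arm moves only by the shell command python3 -m inch 'ROWS' [OPENING] [FORCE]. ROWS is JSON, a list that holds one entry, the list of rows, each a list of 4 numbers: the shift along the tool's x, y, z in cm, then the turn about the tool's z in degrees. A call has 1 to 20 rows; each row is the pose to reach, as a shift and turn from the pose commanded when the call began, along the tool's axes at that moment; what a row does not reach only later rows make up. A row lasts 1/8 s, in which the tool goes at most 62.5 mm and 10.7 degrees, less where a joint would pass 70% of its speed; a pose out of reach is approached as far as the arm can. A call with a gripper value outside its range is refused whole. OPENING is the closure, from -1 (fully open) to 1 (shut), set as the call begins (- or left out, the last holds). The fingers move at their own pace and stop on an object; FORCE is the grip in N (left out, the last holds). Time passes only in rows, so rows that repeat a pose let the fingers close. It gives the time, the measured TCP pose, the force and the opening at its end, in the units of the state.
- status.state(): the state, without advancing time (a new reading comes with each control period).
- imaging.get_image(name): name is "scene" or "top" or "wrist"; returns (picture, depth): 420x560x3 uint8, red, green, blue; 420x560 float32, m along the optical axis (not along the pixel's ray), 0 where there is no reading.
- imaging.calibration(name): a dict with "K" (3x3 intrinsics, pixels), "R" (3x3) and "t" (3): a world point X has camera coordinates R X + t. Camera axes: x right, y down, z forward; pixel columns grow to the right and rows downward; lengths in m; the calibration is good to about 2 mm. A picture is of the moment at which its call begins: read the wrist's pose just before it. calibration takes no time and is no camera call; for the wrist camera it gives the pose at the moment of the call.
- ctrl.close_job(): hands the job in, once; it reports no verdict.
The state is a dict: "time_s": time; "joint_pos": joint angles; "dq": joint speeds; "joint_efforts": joint torques, N m; "tool_pos": TCP position; "tool_rot": TCP orientation; "contact_force": force on the tool from outside, world axes, zero at the start; "ft_torque": the same for the moment, N m; "opening": finger opening in m.
Only numpy, scipy, OpenCV 4.12 (cv2) and the standard library are available. Lean on these libraries where they do the work, as an engineer would, in place of code of your own. Each camera call takes 0.05 s, during which the arm holds its last target. There are 200 camera calls.

## Working session

There is one attempt and no reset: what is moved stays moved. The work goes in short steps, Python scripts to look and compute and a shell command to move; the robot and the scene stay as the last step left them, time stands still between calls to the robot, and variables do not carry over. Pictures are saved under pics/ and viewed, about 8 in all and at most 12, crops included, and the job is handed in when it is done.

```bash
mkdir -p pics; cat > h.py <<'E'
import numpy as np, cv2, pickle
from rig import status, imaging, ctrl
def snap(n, tag):
    c=imaging.calibration(n); im,d=imaging.get_image(n)
    pickle.dump((im,d,c),open(f'pics/{tag}.pkl','wb')); cv2.imwrite(f'pics/{tag}.png',im[:,:,::-1]); return im,d,c
def load(tag): return pickle.load(open(f'pics/{tag}.pkl','rb'))
def P(tag,u,v,z=None):
    im,d,c=load(tag); r=np.linalg.inv(c['K'])@[u,v,1.]
    R,t=c['R'],c['t']
    if z is None:
        return R.T@(r*d[int(round(v)),int(round(u))]-t)
    o=-R.T@t; w=R.T@r; return o+w*(z-o[2])/w[2]
def crop(tag,x0,y0,x1,y1,s,out):
    im=load(tag)[0][y0:y1,x0:x1]; cv2.imwrite(f'pics/{out}.png',cv2.resize(im[:,:,::-1],None,fx=s,fy=s,interpolation=cv2.INTER_CUBIC))
E
python3 - <<'E'
from h import *
np.set_printoptions(precision=4,suppress=True)
print(status.state())
for n in ['scene','top','wrist']:
    im,d,c=snap(n,n+'0'); print(n,-c['R'].T@c['t'],c['R'][2],c['K'][0,0],(d>0).mean())
print(ctrl.tcp_to_grasp)
E
```

```text
{'time_s': 0.0, 'joint_pos': array([ 1.4716,  0.3855,  0.0066, -0.0005, -1.194 , -0.2586]), 'dq': array([-0.    , -0.0002,  0.0003,  0.0002, -0.0009, -0.0007]), 'joint_efforts': array([  0.0007, -39.2293,  18.8396,   4.1862,  -0.0046,   0.    ]), 'tool_pos': array([0.2186, 0.5849, 0.2302]), 'tool_rot': array([ 3.1394, -0.0001, -0.358 ]), 'contact_force': array([ 0.1127,  0.2272, -0.7178]), 'ft_torque': array([ 0.0081,  0.0055, -0.0257]), 'opening': 0.08575516219254689}
scene [-0.0601  0.0074  0.7702] [ 0.5878  0.3104 -0.7471] 395.16835746378825 0.9961139455782313
top [0.4373 0.3472 1.3178] [ 0.0787 -0.0236 -0.9966] 431.44433913412456 0.9959651360544217
wrist [0.2908 0.5583 0.3725] [-0.2775  0.1021 -0.9553] 370.83516400664774 0.9962542517006803
0.0187
```

View pics/top0.png

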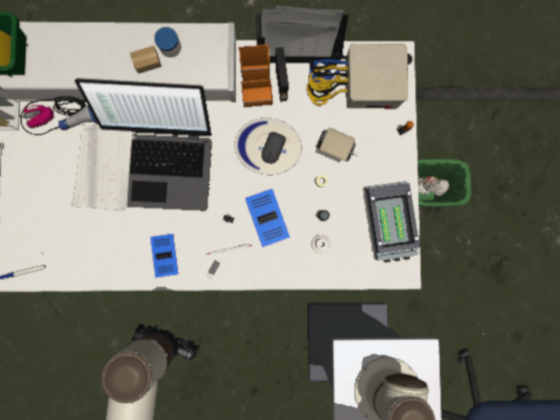

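View pics/scene0.png

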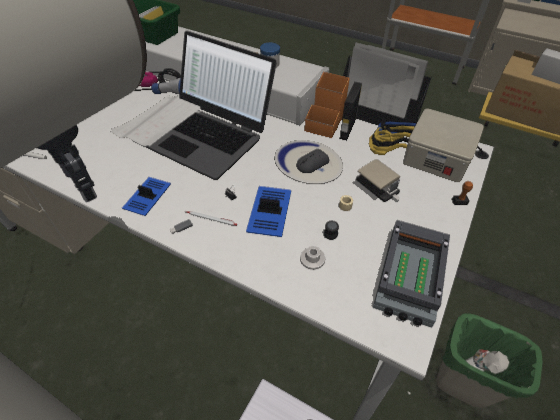

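The top view shows the larger panel at about (267,217), the smaller look-alike at (164,255) and the service box at (393,220), with its orange bar toward the top of the picture. The bushing, loupe and flange stand between panel and box, at (320,182), (323,215) and (320,244). Next I measure these points.

```bash
python3 - <<'E'
from h import *
np.set_printoptions(precision=4,suppress=True)
for t,pts in {'top0':dict(panel=(267,217),small=(164,255),box=(393,220),bush=(320,182),loupe=(323,215),flange=(320,244)),
 'scene0':dict(pan=(270,206),flange=(313,257),loupe=(331,230),bar=(417,238),plainlip=(404,304))}.items():
    for k,p in pts.items(): print(t,k,P(t,*p))
# panel by color in both views
for t in ['top0','scene0']:
    im,d,c=load(t); hsv=cv2.cvtColor(im,cv2.COLOR_RGB2HSV)
    m=cv2.inRange(hsv,(105,150,80),(125,255,255)); m=cv2.morphologyEx(m,cv2.MORPH_CLOSE,np.ones((7,7)))
    n,l,s,ce=cv2.connectedComponentsWithStats(m)
    for i in range(1,n):
        if s[i,4]>300:
            ys,xs=np.nonzero(l==i); w=np.array([P(t,x,y,0.006) for x,y in zip(xs,ys)])
            r=cv2.minAreaRect((w[:,:2]*1000).astype(np.float32)); print(t,s[i,4],ce[i],r, np.median([P(t,x,y)[2] for x,y in zip(xs,ys)]))
crop('top0',350,165,435,275,5,'topbox'); crop('scene0',360,210,470,330,5,'scbox')
a=cv2.imread('pics/topbox.png');b=cv2.imread('pics/scbox.png');h=550
b=cv2.resize(b,None,fx=h/b.shape[0]*.7,fy=h/b.shape[0]*.7) if 0 else b[:550,:375]
cv2.imwrite('pics/both.png',np.hstack([a[:550],b]))
E
```

```text
top0 panel [0.5176 0.3576 0.0409]
top0 small [0.4065 0.6606 0.0343]
top0 box [ 0.5095 -0.0257  0.0139]
top0 bush [0.6276 0.1948 0.0039]
top0 loupe [0.5233 0.1912 0.0415]
top0 flange [ 0.4374  0.196  -0.0024]
scene0 pan [0.5139 0.3525 0.0243]
scene0 flange [0.422  0.1873 0.0312]
scene0 loupe [0.5089 0.1824 0.0364]
scene0 bar [ 0.5825 -0.0034  0.0393]
scene0 plainlip [ 0.4179 -0.029   0.0155]
top0 318 [165.7296  38.805 ] ((1079.0986328125, 674.16064453125), (65.86837005615234, 58.08858108520508), 44.63423156738281) 0.16457469372217393
top0 1272 [266.7925 217.2343] ((519.3818359375, 358.33026123046875), (152.7364044189453, 83.67005920410156), 19.59771156311035) 0.006842516894841165
top0 843 [163.8399 255.1222] ((405.62347412109375, 667.903564453125), (117.14089965820312, 64.18720245361328), 8.239834785461426) 0.005430059996880431
scene0 746 [146.5013 196.7359] ((402.1595458984375, 664.6473388671875), (121.70954895019531, 68.6153564453125), 8.311592102050781) 0.005662471811965813
scene0 1282 [269.0328 212.7613] ((515.5057373046875, 355.35430908203125), (158.008056640625, 86.894287109375), 19.506732940673828) 0.006615265302236762
```

View pics/both.png

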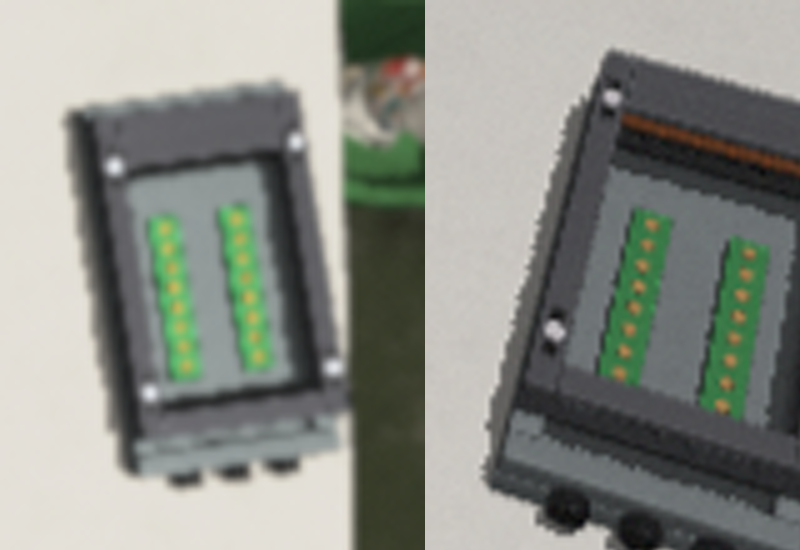

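The top view shows the larger panel at about (0.517, 0.357) with yaw near 19.6°, in agreement with the scene view. The box axis is turned about +8°, and the bar is at the far end. I'll look at the box closely with the wrist camera before picking anything up.

```bash
cat >> h.py <<'E'
def go(x,y,z,yaw):
    s=status.state(); p=s['tool_pos']; w=s['tool_rot'][2]
    from scipy.spatial.transform import Rotation as Ro
    d=Ro.from_euler('xyz',s['tool_rot']).as_matrix().T@(np.array([x,y,z])-p)
    t=np.degrees(yaw-w); t=(t+180)%360-180
    print('rows cm/deg',np.round(d*100,2),round(-t,2))
E
python3 -m inch '[[[48,46.5,0,-28.5],[48,46.5,0,-28.5],[48,46.5,0,-28.5],[48,46.5,0,-28.5],[48,46.5,0,-28.5],[48,46.5,0,-28.5],[48,46.5,0,-28.5],[48,46.5,0,-28.5],[48,46.5,0,-28.5],[48,46.5,0,-28.5],[48,46.5,0,-28.5],[48,46.5,0,-28.5],[48,46.5,0,-28.5],[48,46.5,0,-28.5],[48,46.5,0,-28.5],[48,46.5,0,-28.5]]]'
python3 - <<'E'
from h import *
print(status.state()['tool_pos'],status.state()['tool_rot'])
snap('wrist','w1'); cv2.imwrite('pics/w1b.png',cv2.resize(cv2.imread('pics/w1.png'),(800,600),interpolation=cv2.INTER_CUBIC))
E
```

```text
time_s: 2.15
tool_pos: [0.5055, -0.0176, 0.2315]
tool_rot: [-3.142, -0.0, 0.141]
contact_force: [-0.5, -0.4, -1.0]
opening: 0.0854
[ 0.50546164 -0.01756514  0.23147191] [-3.14150738e+00 -2.62582260e-04  1.40909206e-01]
```

View pics/w1b.png

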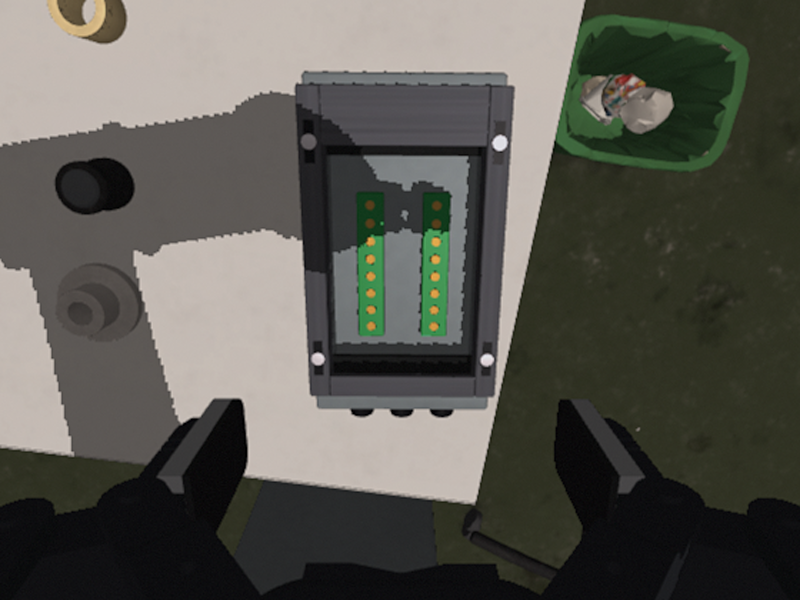

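Here the sprung lip's inner edge is at row 147 of the enlarged picture (columns 328 to 480) and the plain lip's at row 377. The frame's outer edge runs from (297,87) and (513,87) to (310,396) and (494,396).

```bash
python3 - <<'E'
from h import *
np.set_printoptions(precision=4,suppress=True)
k=560/800
def q(u,v,z): return P('w1',(u+.5)*k-.5,(v+.5)*k-.5,z)
pts={n:q(u,v,z) for n,u,v,z in [('SLl',328,147,.054),('SLr',480,147,.054),('PLl',328,377,.054),('PLr',475,377,.054),
 ('FLf',297,87,.054),('FRf',513,87,.054),('FLn',310,396,.054),('FRn',494,396,.054),
 ('Bfl',303,74,.03),('Bfr',506,74,.03),('Bnl',318,408,.03),('Bnr',487,408,.03)]}
for n,p in pts.items(): print(n,p[:2])
for u,v in [(400,115),(312,250),(495,250),(400,387),(400,403),(400,78),(250,330)]: print(u,v,P('w1',u*k,v*k))
a=lambda A,B:np.degrees(np.arctan2(*(pts[A]-pts[B])[1::-1]))
print('yaw',a('FLf','FLn'),a('FRf','FRn'),a('Bfl','Bnl'),a('Bfr','Bnr'))
print('open',np.linalg.norm((pts['SLl']+pts['SLr']-pts['PLl']-pts['PLr'])/2), np.linalg.norm(pts['Bfl']-pts['Bnl']),np.linalg.norm(pts['Bfl']-pts['Bfr']))
# edges along column profile
im,d,c=load('w1'); g=cv2.cvtColor(im,cv2.COLOR_RGB2GRAY).astype(int)
for u in (260,280,300): print(u,'far',g[96:114,u],'near',g[240:292,u])
E
```

```text
SLl [0.5721 0.0337]
SLr [ 0.5845 -0.0533]
PLl [0.4273 0.0189]
PLr [ 0.441  -0.0771]
FLf [0.6017 0.0542]
FRf [ 0.6189 -0.0657]
FLn [0.4118 0.0294]
FRn [ 0.4292 -0.0921]
Bfl [0.611  0.0559]
Bfr [ 0.6282 -0.0644]
Bnl [0.3903 0.0256]
Bnr [ 0.4076 -0.0953]
400 115 [ 0.5952 -0.0052  0.0544]
312 250 [0.5103 0.0372 0.0536]
495 250 [ 0.5261 -0.074   0.0531]
400 387 [ 0.4268 -0.0293  0.0541]
400 403 [ 0.4017 -0.0328  0.0285]
400 78 [ 0.6169 -0.0021  0.0299]
250 330 [ 0.4307  0.0853 -0.0012]
yaw 7.431176582110605 7.942772313951881 7.8165928764768635 7.979449601700046
open 0.14543520978805877 0.22273296506186627 0.1215143221659226
260 far [ 82  80  81  82  82  62  27  25  25  27  24  21  56 107 127 124 123 123] near [ 91  48  52  51  53  52  51  43  18  16  24  25  26  20  12  11  11  13
  12  13   9  20  25  50  74  81  78  77  76  75  76  75  76  76  75  74
  74  99 115 111 110 111 111 111 113  96  47  15  69 123 174 192]
280 far [ 80  82  83  83  84  64  27  24  25  23  26  23  57 109 130 127 127 127] near [ 46  50  51  52  52  51  52  43  19  12  25  29  23  15  12  13   8  12
  12  11  10  20  25  49  73  80  79  77  76  77  77  75  77  76  75  75
  74  88 109 116 113 112 111 111 111 109  75  25  26  23  17  38]
300 far [ 82  83  84  84  86  71  36  24  26  24  24  23  37 107 135 133 132 131] near [ 90  46  50  52  52  51  52  47  26  13  24  27  24  19   8  11  13   9
  12   9   9  16  24  43  69  79  78  78  76  77  78  75  75  75  75  74
  75  91 111 116 113 112 110 109 109 103 134 163 172 186 192 189]
```

The frame centre comes out near (0.5068, -0.0199) with yaw 7.85°, which puts the offset at about +6 mm. The opening measures 146 mm and the lip tops 54 mm, so sizes agree. Next I go above the panel.

```bash
python3 -c "
from h import *
go(0.517,0.357,0.14,np.radians(19.6))"
```

```text
rows cm/deg [  6.39 -36.94   9.15] -11.54
```

```bash
python3 -m inch '[[[6.4,-36.9,9.1,-11.5],[6.4,-36.9,9.1,-11.5],[6.4,-36.9,9.1,-11.5],[6.4,-36.9,9.1,-11.5],[6.4,-36.9,9.1,-11.5],[6.4,-36.9,9.1,-11.5],[6.4,-36.9,9.1,-11.5],[6.4,-36.9,9.1,-11.5],[6.4,-36.9,9.1,-11.5],[6.4,-36.9,9.1,-11.5]]]'
python3 - <<'E'
from h import *
print(status.state()['tool_pos'],status.state()['tool_rot'])
snap('wrist','w2'); cv2.imwrite('pics/w2b.png',cv2.resize(cv2.imread('pics/w2.png'),(800,600),interpolation=cv2.INTER_CUBIC))
E
```

```text
time_s: 3.45
tool_pos: [0.518, 0.3548, 0.1412]
tool_rot: [-3.141, -0.001, 0.339]
contact_force: [0.2, 0.3, -0.0]
opening: 0.0854
[0.51796599 0.35481339 0.1411861 ] [-3.14114173e+00 -8.31267358e-04  3.38764121e-01]
```

View pics/w2b.png

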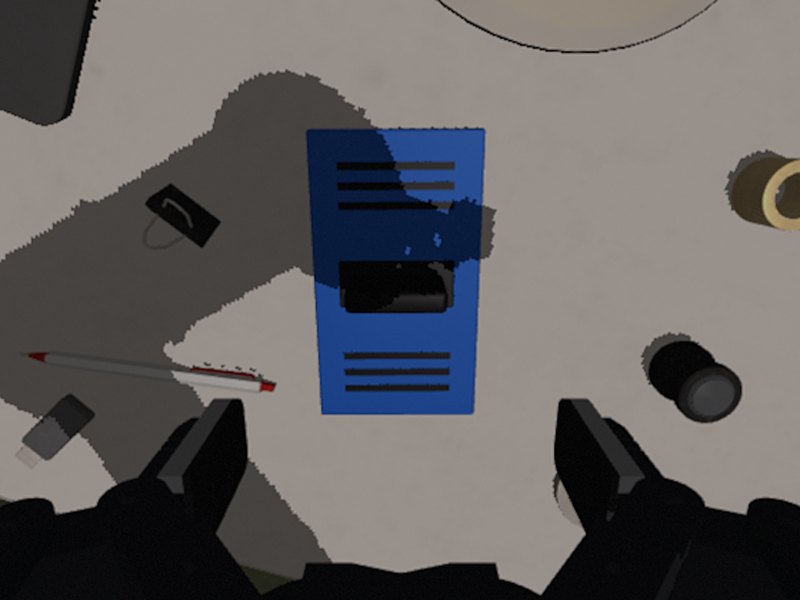

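The panel's corners are at (306,129), (485,129), (474,414) and (321,414) in the enlarged picture. The fin stands at its middle, columns 340 to 453.

```bash
python3 - <<'E'
from h import *
np.set_printoptions(precision=4,suppress=True)
k=.7
c=np.array([P('w2',(u+.5)*k-.5,(v+.5)*k-.5,.006) for u,v in [(306,129),(485,129),(474,414),(321,414)]])
print(c[:,:2],c.mean(0),np.linalg.norm(c[0]-c[3]),np.linalg.norm(c[0]-c[1]))
f=(c[0]+c[1]-c[2]-c[3])/2; yaw=np.arctan2(f[1],f[0]); print('yaw',np.degrees(yaw))
# triangulate a corner height: top0/scene + wrist depth
print('panel z',[P('w2',u*k,v*k)[2] for u,v in [(450,380),(330,380),(460,150)]])
w=np.array([P('w2',x,y) for y in range(165,225) for x in range(230,325)])
t=w[(w[:,2]>.035)&(w[:,2]<.05)]; print('fin top',t.mean(0),np.percentile(t[:,2],[5,50,95]))
r=cv2.minAreaRect((t[:,:2]*1000).astype(np.float32)); print(r)
go(*c.mean(0)[:2],0.013,yaw)
E
```

```text
[[0.5801 0.4258]
 [0.6098 0.3419]
 [0.4607 0.2881]
 [0.4309 0.3725]] [0.5204 0.3571 0.006 ] 0.1584394506986988 0.08901769323422996
yaw 19.739956811197786
panel z [np.float64(0.005163478773416176), np.float64(0.004573582184427619), np.float64(0.00478813698504082)]
fin top [0.5214 0.3574 0.0407] [0.0372 0.041  0.0423]
((520.8056640625, 357.2934875488281), (12.120429039001465, 49.87059783935547), 19.0991268157959)
rows cm/deg [ 0.28 -0.12 12.82] -0.33
```

```bash
python3 - <<'E'
from h import *
for u,v in [(225,404),(235,404),(235,420),(575,404),(565,404),(568,420)]: print(u,v,P('w2',u*.7,v*.7))
E
python3 -m inch '[[[0.28,-0.12,5,-0.3],[0.28,-0.12,9,-0.3],[0.28,-0.12,11.5,-0.3],[0.28,-0.12,12.9,-0.3],[0.28,-0.12,12.9,-0.3]]]' - 40
```

```text
225 404 [0.51488334 0.40036183 0.1616862 ]
235 404 [0.51518744 0.39808844 0.16079232]
235 420 [0.51185129 0.39669534 0.16257988]
575 404 [0.54479447 0.31622203 0.16194756]
565 404 [0.54362385 0.31820324 0.16110797]
568 420 [0.54050712 0.31658003 0.16310297]
time_s: 4.12
tool_pos: [0.5199, 0.3576, 0.0109]
tool_rot: [3.141, 0.001, 0.345]
contact_force: [0.8, -0.5, -0.7]
opening: 0.0855
```

```bash
python3 -m inch '[[[0,0,0.3,0],[0,0,0.3,0],[0,0,0.3,0],[0,0,0.3,0],[0,0,0.3,0],[0,0,0.3,0]]]' 1 40
python3 -m inch '[[[0,0,0,0],[0,0,-1,0],[0,0,-3,0],[0,0,-6,0],[0,0,-9,0],[0,0,-11,0],[0,0,-11,0]]]'
python3 -c "
from h import *
go(0.5068-0.05*np.cos(.137),-0.0199-.05*np.sin(.137),0.118,np.radians(7.85))"
```

```text
time_s: 4.88
tool_pos: [0.5203, 0.3586, 0.0095]
tool_rot: [-3.141, -0.002, 0.346]
contact_force: [-0.5, 0.0, 6.5]
opening: 0.0495
time_s: 5.75
tool_pos: [0.5203, 0.3588, 0.1198]
tool_rot: [-3.14, -0.003, 0.346]
contact_force: [0.2, -0.0, -2.2]
opening: 0.0493
rows cm/deg [-18.99  34.14   0.07] 11.95
```

```bash
python3 -m inch '[[[-3,6,0,2],[-6.5,12,0,5],[-9.5,18,0,8],[-13,24,0,11],[-16,30,0,12],[-18,34.3,0,12],[-18,34.3,0,12],[-18,34.3,0,12],[-18,34.3,0,12],[-18,34.3,0,12]]]'
python3 - <<'E'
from h import *
np.set_printoptions(precision=4,suppress=True)
go(0.5068-0.04*.9906,-0.0199-.04*.1366,0.064,np.radians(7.85))
snap('scene','s3'); crop('s3',320,160,520,340,4,'s3c')
E
```

```text
time_s: 7.0
tool_pos: [0.467, -0.0243, 0.1181]
tool_rot: [-3.141, 0.0, 0.138]
contact_force: [-0.3, 0.3, -2.3]
opening: 0.0493
rows cm/deg [0.   0.1  5.41] 0.06
```

View pics/s3c.png

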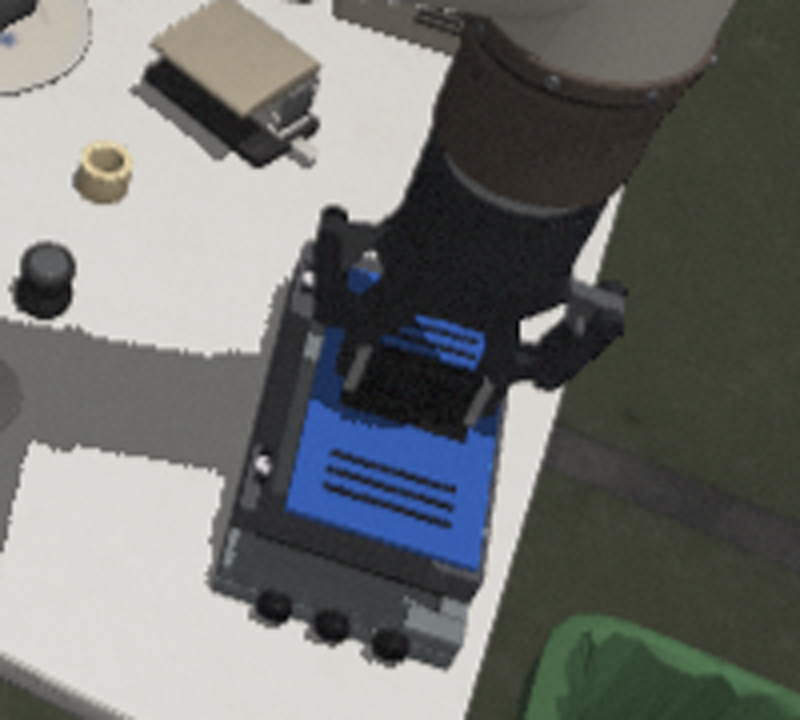

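Picture 5 (crop of the scene view) shows the panel held level by its fin above the frame. I lower it so its near end lands on the plain lip; pressing on will then pivot it in the grip with the far end low.

```bash
python3 -m inch '[[[0,0.1,3,0],[0,0.1,4.6,0],[0,0.1,5.2,0],[0,0.1,5.3,0],[0,0.1,5.4,0],[0,0.1,5.5,0]]]' - 30; python3 -m inch '[[[0,0,0.1,0],[0,0,0.2,0],[0,0,0.2,0]]]'
```

```text
time_s: 7.8
tool_pos: [0.4673, -0.0264, 0.0639]
tool_rot: [-3.141, -0.001, 0.136]
contact_force: [0.5, -0.6, -2.2]
opening: 0.049
time_s: 8.18
tool_pos: [0.4676, -0.0264, 0.0629]
tool_rot: [3.141, -0.002, 0.137]
contact_force: [-2.2, 1.1, 8.5]
opening: 0.0496
```

```bash
python3 -m inch '[[[0,0,0.1,0],[0,0,0.2,0],[0,0,0.2,0]]]';python3 -m inch '[[[0,0,0.1,0],[0,0,0.2,0],[0,0,0.2,0]]]'
```

```text
time_s: 8.55
tool_pos: [0.4688, -0.0262, 0.0615]
tool_rot: [3.141, -0.004, 0.138]
contact_force: [-0.8, 0.8, 10.8]
opening: 0.0494
time_s: 8.93
tool_pos: [0.47, -0.0261, 0.06]
tool_rot: [3.141, -0.007, 0.138]
contact_force: [-0.1, 0.8, 11.0]
opening: 0.0492
```

```bash
python3 -m inch '[[[0,0,0.1,0],[0,0,0.2,0],[0,0,0.3,0],[0,0,0.3,0],[0,0,0.3,0]]]'
python3 - <<'E'
from h import *
snap('scene','s4'); crop('s4',320,160,520,340,4,'s4c')
E
```

```text
time_s: 9.55
tool_pos: [0.4716, -0.0258, 0.0576]
tool_rot: [3.141, -0.01, 0.139]
contact_force: [2.2, 0.1, 12.5]
opening: 0.0496
```

View pics/s4c.png

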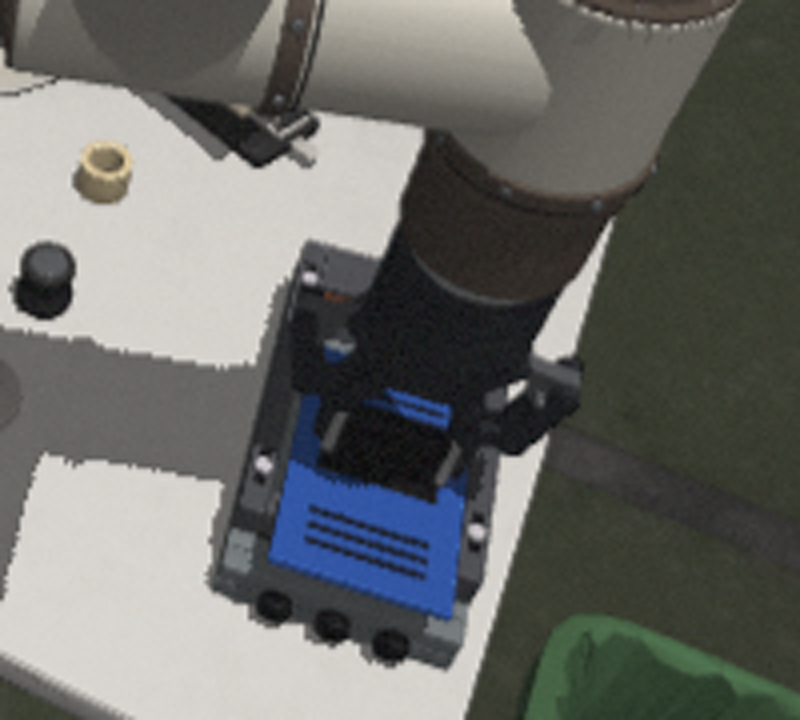

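The crop shows the near part of the panel lying over the plain lip, the near end raised. I fit a plane to its blue pixels to get the tilt.

```bash
cat >> h.py <<'E'
def panelplane(tag,yaw=0.137,M=(0.5068,-0.0199),roi=None):
    im,d,c=load(tag); hsv=cv2.cvtColor(im,cv2.COLOR_RGB2HSV)
    m=cv2.erode(cv2.inRange(hsv,(105,150,60),(125,255,255)),np.ones((3,3)))
    ys,xs=np.nonzero(m); w=np.array([P(tag,x,y) for x,y in zip(xs,ys)])
    a=np.array([np.cos(yaw),np.sin(yaw)]); b=np.array([-a[1],a[0]])
    X=(w[:,:2]-M)@a*1000; Y=(w[:,:2]-M)@b*1000; Z=w[:,2]*1000
    k=(abs(X)<150)&(abs(Y)<60)&(Z>25)&(Z<150); X,Y,Z=X[k],Y[k],Z[k]
    for _ in range(4):
        A=np.c_[X,Y,np.ones(len(X))]; s=np.linalg.lstsq(A,Z,rcond=None)[0]; r=Z-A@s; g=abs(r)<2.5; X,Y,Z=X[g],Y[g],Z[g]
    print(tag,len(X),'tilt deg along x',np.degrees(np.arctan(s[0])),'y',np.degrees(np.arctan(s[1])),'top z at -73,0,73',[round(s[2]+s[0]*q,1) for q in(-73,0,73)],'Xrange',np.percentile(X,[0,100]),'Y',np.percentile(Y,[0,100]),'rms',r[g].std())
E
python3 -c "
from h import *
panelplane('s3');panelplane('s4')"
```

```text
s3 941 tilt deg along x -0.14986612174063785 y 0.0690178011244507 top z at -73,0,73 [np.float64(114.9), np.float64(114.8), np.float64(114.6)] Xrange [-123.10659802   30.6796098 ] Y [-41.3954586   43.80546197] rms 1.014939974671356
s4 759 tilt deg along x -7.96010362533339 y 0.20009564557302587 top z at -73,0,73 [np.float64(60.0), np.float64(49.8), np.float64(39.6)] Xrange [-121.93244624   14.27959343] Y [-43.57041276  41.75021414] rms 1.063567254638528
```

```bash
python3 -m inch '[[[0,0,0.1,0],[0,0,0.2,0],[0,0,0.2,0]]]'
python3 -m inch '[[[0,0,-1,0],[0,0,-2.5,0],[0,0,-3,0],[0,0,-3,0],[0,0,-3,0]]]'
python3 - <<'E'
from h import *
snap('scene','s5'); panelplane('s5'); print(status.state()['tool_pos'])
E
```

```text
time_s: 9.98
tool_pos: [0.4725, -0.0256, 0.056]
tool_rot: [3.141, -0.012, 0.139]
contact_force: [4.0, -0.6, 12.8]
opening: 0.0495
time_s: 10.6
tool_pos: [0.4662, -0.0267, 0.0817]
tool_rot: [3.142, 0.001, 0.136]
contact_force: [-0.6, 0.4, -1.7]
opening: 0.0495
s5 787 tilt deg along x -10.36617158391408 y 0.0398722462517605 top z at -73,0,73 [np.float64(84.6), np.float64(71.2), np.float64(57.9)] Xrange [-127.7645713    19.08249612] Y [-42.95887516  42.35110007] rms 0.9902191205338067
[ 0.46625976 -0.02667645  0.08170025]
```

The tilt is 10.4° with the far end low, enough to clear the plain lip. I now move forward and down so the nose sits just before the sprung lip, about 37 mm above the desk.

```bash
python3 -m inch '[[[1.5,-0.1,0,0],[2.8,-0.1,0,0],[3.2,-0.1,0.5,0],[3.2,-0.1,1.2,0],[3.2,-0.1,1.8,0],[3.2,-0.1,2.1,0],[3.2,-0.1,2.1,0],[3.2,-0.1,2.1,0]]]'
cat >> h.py <<'E'
def fr():
    s=status.state(); d=(s['tool_pos'][:2]-[.5068,-.0199]); F=s['contact_force']
    print('t',s['time_s'],'X %.1f Y %.1f z %.1f'%(1e3*(d@[.9906,.1366]),1e3*(d@[-.1366,.9906]),1e3*s['tool_pos'][2]),'Fx %.1f Fy %.1f Fz %.1f'%(F[:2]@[.9906,.1366],F[:2]@[-.1366,.9906],F[2]),'Ty',s['ft_torque'])
E
python3 -c "
from h import *
fr(); snap('scene','s6'); panelplane('s6'); crop('s6',330,190,490,310,5,'s6c')"
```

```text
time_s: 11.65
tool_pos: [0.4985, -0.0212, 0.0615]
tool_rot: [3.142, -0.0, 0.136]
contact_force: [0.5, 0.3, -1.8]
opening: 0.0491
t 11.65 X -8.4 Y -0.2 z 61.5 Fx 0.5 Fy 0.3 Fz -1.8 Ty [-0.03146425 -0.02942479 -0.02337964]
s6 705 tilt deg along x -10.116466904268929 y 0.08108546283689785 top z at -73,0,73 [np.float64(70.2), np.float64(57.2), np.float64(44.2)] Xrange [-95.75097339  53.19115737] Y [-42.22137397  42.90352075] rms 1.056021800844729
```

View pics/s6c.png

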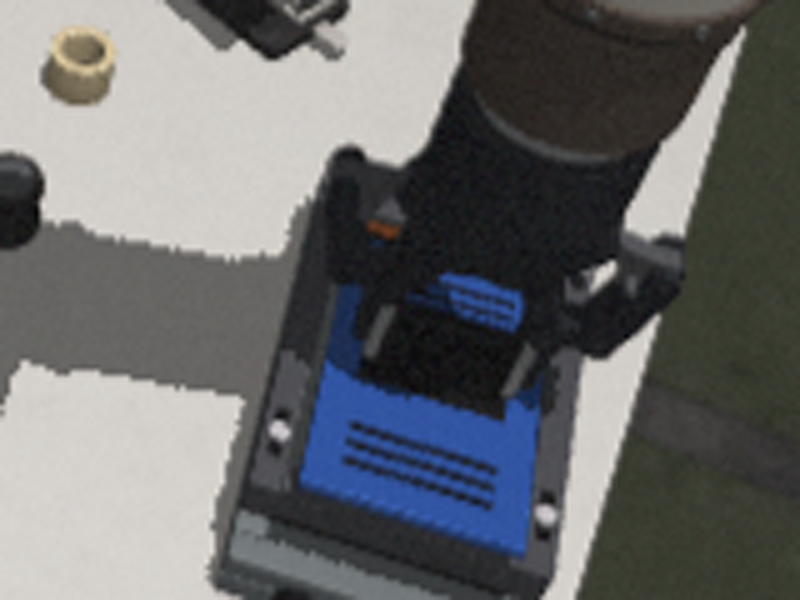

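The panel sits between the rails with its nose near X = 66 mm, just before the lip. I lower it about 2.7 mm and then advance until the bar is felt.

```bash
python3 -m inch '[[[0,0,0.15,0],[0,0,0.27,0],[0.3,0,0.27,0],[0.6,0,0.27,0],[0.9,0,0.27,0],[0.9,0,0.27,0]]]'; python3 -c "
from h import *
fr()"
python3 -m inch '[[[0.1,0,0,0],[0.2,0,0,0],[0.3,0,0,0],[0.3,0,0,0]]]'; python3 -c "
from h import *
fr()"
```

```text
time_s: 12.45
tool_pos: [0.5077, -0.0199, 0.0586]
tool_rot: [-3.142, -0.0, 0.136]
contact_force: [-0.3, 0.4, -2.8]
opening: 0.0492
t 12.45 X 0.9 Y -0.1 z 58.6 Fx -0.2 Fy 0.4 Fz -2.8 Ty [-0.04984594 -0.01999147 -0.0404399 ]
time_s: 12.95
tool_pos: [0.5103, -0.0196, 0.0586]
tool_rot: [3.142, -0.0, 0.136]
contact_force: [-0.1, -0.1, -2.6]
opening: 0.0489
t 12.95 X 3.6 Y -0.2 z 58.6 Fx -0.1 Fy -0.1 Fz -2.6 Ty [ 0.00854351 -0.04115383  0.07306478]
```

```bash
for i in 1 2 3; do :; done; python3 -m inch '[[[0.1,0,0,0],[0.2,0,0,0],[0.2,0,0,0]]]'; python3 -c "
from h import *
fr()"
python3 -m inch '[[[0.1,0,0,0],[0.2,0,0,0],[0.2,0,0,0]]]'; python3 -c "
from h import *
fr()"
```

```text
time_s: 13.32
tool_pos: [0.5116, -0.0195, 0.0584]
tool_rot: [3.141, 0.002, 0.136]
contact_force: [-2.3, -0.8, -1.8]
opening: 0.0491
t 13.325 X 4.8 Y -0.2 z 58.4 Fx -2.4 Fy -0.5 Fz -1.8 Ty [-0.00274705  0.59419281  0.10539552]
time_s: 13.7
tool_pos: [0.5138, -0.0192, 0.0585]
tool_rot: [3.141, 0.001, 0.136]
contact_force: [-3.7, 0.0, -0.8]
opening: 0.0494
t 13.7 X 7.0 Y -0.3 z 58.5 Fx -3.7 Fy 0.5 Fz -0.8 Ty [-0.08209811  0.84739051  0.16167041]
```

```bash
python3 -m inch '[[[0.15,0,0,0],[0.3,0,0,0],[0.45,0,0,0],[0.6,0,0,0],[0.6,0,0,0]]]'; python3 -c "
from h import *
fr()"
python3 -m inch '[[[0.1,0,0,0],[0.2,0,0,0],[0.2,0,0,0]]]'; python3 -c "
from h import *
fr(); snap('scene','s7'); panelplane('s7')"
```

```text
time_s: 14.32
tool_pos: [0.5193, -0.0185, 0.0584]
tool_rot: [3.141, 0.002, 0.136]
contact_force: [-6.4, 0.4, 0.8]
opening: 0.0498
t 14.325 X 12.5 Y -0.3 z 58.4 Fx -6.2 Fy 1.3 Fz 0.8 Ty [-0.09081566  1.62964006  0.17115403]
time_s: 14.7
tool_pos: [0.5208, -0.0183, 0.0584]
tool_rot: [3.141, 0.003, 0.136]
contact_force: [-6.4, -0.5, 1.0]
opening: 0.0496
t 14.7 X 14.1 Y -0.3 z 58.4 Fx -6.4 Fy 0.4 Fz 1.0 Ty [-0.11611888  1.82780086  0.19554937]
s7 645 tilt deg along x -10.456653459280327 y 0.024705020198248377 top z at -73,0,73 [np.float64(71.4), np.float64(58.0), np.float64(44.5)] Xrange [-73.03355893  47.01095402] Y [-41.9732212   42.70714816] rms 0.9792455995673863
```

```bash
python3 -m inch '[[[0.13,0,0,0],[0.13,0,0,0],[0.08,0,0.12,0],[0,0,0.28,0],[-0.05,0,0.45,0],[-0.05,0,0.45,0]]]'; python3 -c "
from h import *
fr(); snap('scene','s8'); panelplane('s8')"
```

```text
time_s: 15.5
tool_pos: [0.5204, -0.0185, 0.0549]
tool_rot: [3.141, 0.002, 0.136]
contact_force: [-9.4, -1.7, 7.9]
opening: 0.0493
t 15.5 X 13.7 Y -0.4 z 54.9 Fx -9.6 Fy -0.4 Fz 7.9 Ty [-0.13386174  2.26698933  0.11707613]
s8 641 tilt deg along x -9.541501977605025 y 0.09324131415647233 top z at -73,0,73 [np.float64(66.6), np.float64(54.3), np.float64(42.1)] Xrange [-73.64954597  64.65839919] Y [-42.36888234  42.34244314] rms 1.0015522491435558
```

```bash
python3 -m inch '[[[-0.03,0,0.1,0],[-0.06,0,0.2,0],[-0.1,0,0.3,0],[-0.13,0,0.4,0],[-0.13,0,0.4,0]]]'; python3 -c "
from h import *
fr(); snap('scene','s9'); panelplane('s9')"
```

```text
time_s: 16.18
tool_pos: [0.5188, -0.0188, 0.051]
tool_rot: [3.141, 0.003, 0.135]
contact_force: [-9.5, -0.3, 9.3]
opening: 0.0492
t 16.175 X 12.0 Y -0.5 z 51.0 Fx -9.5 Fy 1.0 Fz 9.3 Ty [-0.23698997  2.46463026 -0.05218803]
s9 670 tilt deg along x -6.811172759624131 y 0.11273997698488795 top z at -73,0,73 [np.float64(58.6), np.float64(49.9), np.float64(41.2)] Xrange [-74.24557328  62.22215416] Y [-42.5828519  42.0816844] rms 1.0479880462119935
```

```bash
python3 -m inch '[[[0.08,0,0,0],[0.05,0,0.1,0],[0.02,0,0.2,0],[-0.01,0,0.3,0],[-0.03,0,0.38,0],[-0.03,0,0.38,0]]]'; python3 -c "
from h import *
fr(); snap('scene','s10'); panelplane('s10'); crop('s10',330,190,490,310,5,'s10c')"
```

```text
time_s: 16.98
tool_pos: [0.5173, -0.019, 0.0469]
tool_rot: [3.141, 0.006, 0.135]
contact_force: [-12.1, 0.1, 10.8]
opening: 0.0493
t 16.975 X 10.5 Y -0.6 z 46.9 Fx -12.0 Fy 1.7 Fz 10.8 Ty [-0.17155309  2.80902485  0.04500231]
s10 597 tilt deg along x -3.9530535597445553 y -0.03728400514594147 top z at -73,0,73 [np.float64(50.5), np.float64(45.4), np.float64(40.4)] Xrange [-70.23241044  36.93017141] Y [-42.37978094  42.15688869] rms 1.0649220720685344
```

View pics/s10c.png

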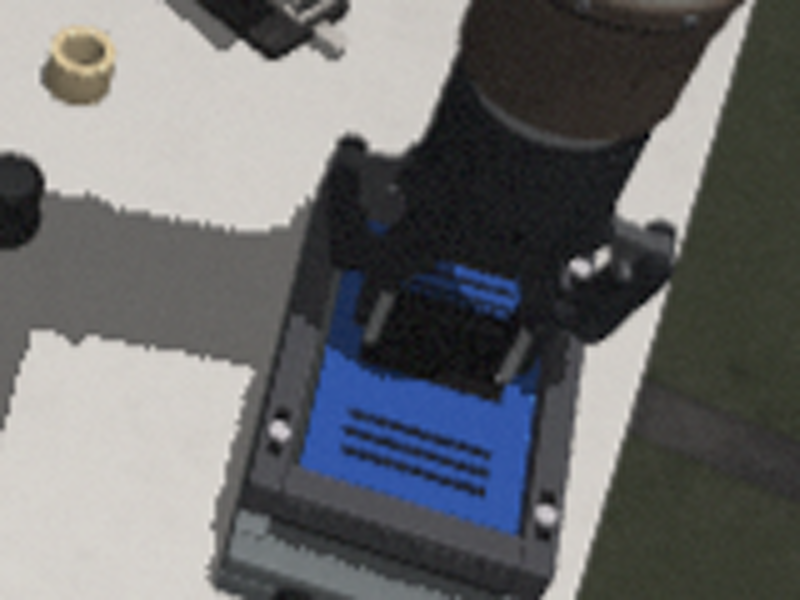

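The near end is now inside the plain lip, with 4° of tilt left. I keep lowering.

```bash
python3 -m inch '[[[-0.02,0,0.08,0],[-0.05,0,0.17,0],[-0.08,0,0.25,0],[-0.11,0,0.33,0],[-0.11,0,0.33,0]]]'; python3 -c "
from h import *
fr(); snap('scene','s11'); panelplane('s11')"
```

```text
time_s: 17.65
tool_pos: [0.5162, -0.0192, 0.0434]
tool_rot: [3.141, 0.006, 0.135]
contact_force: [-12.3, -0.2, 8.1]
opening: 0.0493
t 17.65 X 9.4 Y -0.6 z 43.4 Fx -12.2 Fy 1.5 Fz 8.1 Ty [-0.1567625   2.75392065 -0.03220891]
s11 526 tilt deg along x -1.736062027768513 y -0.00040969102589173955 top z at -73,0,73 [np.float64(43.7), np.float64(41.5), np.float64(39.3)] Xrange [-65.78425747  34.78247022] Y [-43.09643064  42.14318432] rms 1.0480978839573363
```

```bash
python3 -m inch '[[[-0.03,0,0.08,0],[-0.06,0,0.16,0],[-0.06,0,0.2,0],[-0.06,0,0.2,0]]]'; python3 -c "
from h import *
fr(); snap('scene','s12'); panelplane('s12')"
```

```text
time_s: 18.2
tool_pos: [0.5158, -0.0192, 0.0419]
tool_rot: [3.141, 0.005, 0.135]
contact_force: [-12.2, -1.2, 10.9]
opening: 0.0492
t 18.2 X 9.0 Y -0.6 z 41.9 Fx -12.3 Fy 0.5 Fz 10.9 Ty [-0.13390767  2.96734939 -0.03301904]
s12 518 tilt deg along x -0.11554054916321192 y -0.03863624538845164 top z at -73,0,73 [np.float64(40.4), np.float64(40.3), np.float64(40.1)] Xrange [-63.44293206  70.98940278] Y [-42.51271389  41.96223231] rms 1.0487580785793051
```

The panel is flat with its top at 40.3 mm, so it rests on both ledges. Now I slide it back to the end stop, pressing lightly.

```bash
python3 -m inch '[[[-0.15,0,-0.05,0],[-0.3,0,-0.05,0],[-0.45,0,-0.05,0],[-0.6,0,-0.05,0],[-0.75,0,-0.05,0],[-0.9,0,-0.05,0],[-0.9,0,-0.05,0]]]'; python3 -c "
from h import *
fr(); snap('scene','s13'); panelplane('s13')"
```

```text
time_s: 19.12
tool_pos: [0.5103, -0.0195, 0.0419]
tool_rot: [-3.142, -0.002, 0.136]
contact_force: [-0.2, -3.5, 4.0]
opening: 0.0494
t 19.125 X 3.6 Y -0.1 z 41.9 Fx -0.7 Fy -3.4 Fz 4.0 Ty [-0.93837225  0.00595803 -0.22183369]
s13 507 tilt deg along x -0.062159263852438536 y 0.043986654832477046 top z at -73,0,73 [np.float64(40.4), np.float64(40.3), np.float64(40.2)] Xrange [-63.05309451  72.92684808] Y [-42.23521936  42.40716282] rms 1.0721603279368523
```

```bash
python3 -m inch '[[[-0.1,0,0,0],[-0.2,0,0,0],[-0.3,0,0,0],[-0.3,0,0,0]]]'; python3 -c "
from h import *
fr()"; python3 -m inch '[[[-0.1,0,0,0],[-0.2,0,0,0],[-0.2,0,0,0]]]'; python3 -c "
from h import *
fr();snap('scene','s14'); panelplane('s14')"
```

```text
time_s: 19.68
tool_pos: [0.5092, -0.0195, 0.042]
tool_rot: [-3.141, -0.006, 0.137]
contact_force: [5.8, -3.0, -0.3]
opening: 0.0494
t 19.675 X 2.4 Y 0.1 z 42.0 Fx 5.3 Fy -3.8 Fz -0.3 Ty [-0.98721264 -1.48391639 -0.26866252]
time_s: 20.05
tool_pos: [0.5091, -0.0194, 0.0424]
tool_rot: [-3.141, -0.01, 0.138]
contact_force: [8.9, -3.6, -2.4]
opening: 0.0492
t 20.05 X 2.3 Y 0.2 z 42.4 Fx 8.3 Fy -4.8 Fz -2.4 Ty [-1.07586642 -2.31188983 -0.24738908]
s14 502 tilt deg along x 0.0972640406370792 y 0.06518320351968065 top z at -73,0,73 [np.float64(40.5), np.float64(40.6), np.float64(40.8)] Xrange [-63.40464056  68.93592191] Y [-41.99712862  42.5564782 ] rms 1.074132388388959
```

The end stop is felt: Fx rises to +8 N while X holds at 2.3 mm. The panel is level at about 40.5 mm. I relieve the push, open only slightly because the rails are close, and check before lifting.

```bash
python3 -m inch '[[[0.1,0,0.1,0],[0.15,0.05,0.15,0],[0.15,0.05,0.15,0]]]'; python3 -c "
from h import *
fr()"; python3 -m inch '[[[0,0,0,0],[0,0,0,0],[0,0,0,0],[0,0,0,0]]]' -0.33; python3 -c "
from h import *
fr();snap('scene','s15'); panelplane('s15')"
```

```text
time_s: 20.48
tool_pos: [0.5092, -0.0194, 0.0419]
tool_rot: [-3.141, -0.007, 0.138]
contact_force: [1.9, 0.5, 9.4]
opening: 0.0495
t 20.475 X 2.5 Y 0.1 z 41.9 Fx 1.9 Fy 0.2 Fz 9.4 Ty [ 0.04696385 -0.43102986 -0.21869769]
time_s: 20.98
tool_pos: [0.5057, -0.0207, 0.0397]
tool_rot: [3.142, 0.001, 0.136]
contact_force: [0.7, -0.0, -0.2]
opening: 0.0567
t 20.975 X -1.2 Y -0.7 z 39.7 Fx 0.7 Fy -0.1 Fz -0.2 Ty [-0.02039252 -0.00967332 -0.00792196]
s15 464 tilt deg along x -0.14630689781200806 y 0.24202326346310582 top z at -73,0,73 [np.float64(40.4), np.float64(40.2), np.float64(40.0)] Xrange [-63.42658833  69.75015326] Y [-42.11373034  42.64894204] rms 1.1148596522083492
```

```bash
python3 -m inch '[[[0.2,-0.07,0,0],[0.2,-0.07,-1,0],[0.2,-0.07,-3,0],[0.2,-0.07,-5,0],[0.2,-0.07,-9,0],[0.2,-0.07,-14,0],[-6,-0.07,-16,0],[-8,-0.07,-16,0],[-8,-0.07,-16,0],[-8,-0.07,-16,0]]]'; python3 - <<'E'
from h import *
fr();snap('scene','s16'); panelplane('s16'); snap('wrist','w16'); panelplane('w16')
crop('s16',330,190,490,310,4,'a'); a=cv2.imread('pics/a.png'); crop('w16',180,0,380,300,2,'b'); b=cv2.imread('pics/b.png'); b=cv2.resize(b,(320,480))[:, :160+0] if 0 else cv2.resize(b,(320,480))
a=cv2.resize(a,(480,360)); a=np.vstack([a,np.zeros((120,480,3),np.uint8)]); cv2.imwrite('pics/fin.png',np.hstack([a,b]))
E
```

```text
time_s: 22.28
tool_pos: [0.4275, -0.0307, 0.2006]
tool_rot: [3.142, -0.001, 0.136]
contact_force: [-0.5, 0.6, 1.0]
opening: 0.0568
t 22.275 X -80.0 Y 0.1 z 200.6 Fx -0.4 Fy 0.7 Fz 1.0 Ty [-0.00163437 -0.06468773 -0.03141122]
s16 497 tilt deg along x -0.01960707579686231 y 0.08568203271537289 top z at -73,0,73 [np.float64(40.3), np.float64(40.2), np.float64(40.2)] Xrange [-62.85768152  26.09077981] Y [-42.17342833  41.87227207] rms 1.0822183195236346
w16 14713 tilt deg along x 0.0859522761329837 y -0.008648829268773596 top z at -73,0,73 [np.float64(39.4), np.float64(39.5), np.float64(39.6)] Xrange [-74.43177836  65.39915725] Y [-44.61791852  43.76270111] rms 0.7313451708821274
```

View pics/fin.png

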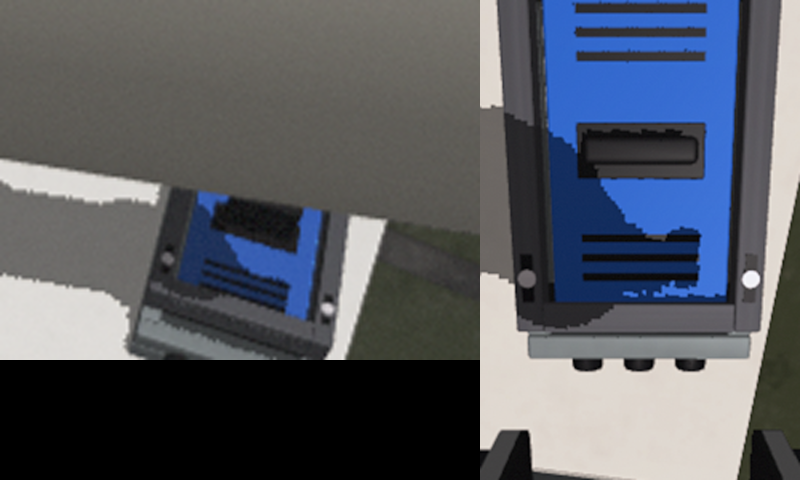

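The panel lies flat in the frame and its near end disappears under the plain lip. The fin's place relative to the lips will show whether both ends are covered.

```bash
python3 - <<'E'
from h import *
im,d,c=load('w16')
w=np.array([P('w16',x,y) for y in range(60,130) for x in range(225,335)])
t=w[(w[:,2]>.070)&(w[:,2]<.08)]; q=(t[:,:2]-[.5068,-.0199])*1e3
X=q@[.9906,.1366];Y=q@[-.1366,.9906]; print('fin',len(t),np.percentile(X,[2,50,98]),np.percentile(Y,[2,98]),np.median(t[:,2]))
g=cv2.cvtColor(im,cv2.COLOR_RGB2GRAY).astype(int)
x=290; 
for y in range(180,200): print(y,im[y,x],end=' ')
for y in (188,189,190,191,192):
    p=(P('w16',x,y,.054)[:2]-[.5068,-.0199])@[.9906,.1366]*1e3; print(y,p)
E
```

```text
fin 1336 [-5.63807912  0.29768442  6.22426812] [-23.99119321  22.98812077] 0.07507023606156858
180 [15 42 91] 181 [14 39 86] 182 [ 47  92 177] 183 [ 63 118 223] 184 [ 65 119 223] 185 [ 45  87 168] 186 [14 39 85] 187 [16 42 93] 188 [21 38 73] 189 [30 31 37] 190 [68 66 68] 191 [96 93 98] 192 [101  97 103] 193 [100  97 103] 194 [ 99  97 102] 195 [ 96  94 100] 196 [ 99  95 102] 197 [100  97 103] 198 [ 99  96 102] 199 [ 98  95 100] 188 -71.50810079101403
189 -72.32645846697835
190 -73.14615360040285
191 -73.9671894727172
192 -74.7895693760942
```

```bash
python3 -c "
from h import *
print(ctrl.close_job())"
```

```text
the job is handed in; nothing more can be done
None
```

The blue panel is fitted in the frame, flat on both ledges and under both lips, and the job was handed in at about 22.4 s.

**How it went:** I gripped the panel by its fin and pressed its near end on the plain lip. That pivoted it in the jaws to about 10°, far end low. The far end then went under the sprung lip and pushed the bar in about 10 mm. I lowered the near end past the plain lip until the panel lay flat on both ledges, and slid it back until the end stop was felt. Only then did I open the jaws, slightly, and lift clear. The frame sat roughly 6 mm from nominal toward the bar. The largest wrist force I read was about 17 N.

**Last checks:**
- **Flatness:** tilt is within 0.1°. The top face reads 40.2 mm in the scene view and 39.5 mm in the wrist view, against a nominal 40 mm.
- **Centring:** the fin is 0.3 mm from mid-opening, so each end should lie about 7 mm under its lip. The sprung end itself was hidden by its lip, so this comes from the fin's position.
- **Contact:** the gripper was clear of everything and the force readings were near zero.

**What disagreed or was not checked:** at the stop the tool stood about 1.5 mm from where I expected. Once released, the panel still measured centred. The loupe, flange and bushing were never approached, but I took no separate final picture of them.

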